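# Load the snack maker and close it

### The arm

A 6-joint arm with a two-finger parallel gripper is mounted at the origin on the work surface. World frame = base frame: x ahead of the robot, y to its left, z up, the work surface at z = 0. Lengths are in mm, angles in rad, forces in N, time in s.
With the tool pointing down it reaches from about 350 to 875 mm from the base axis. Payload 4.2 kg.
Tool frame: the origin (TCP) lies on the mounting face of the last link; the fingertips stand 173 mm ahead of it and the grasp point (between the pads) lies 155 mm ahead of it; z points along the fingers, y is the line along which they close (so a half turn about z gives the same grasp; the last joint's range is limited). The gripper opens to 85 mm and grips with 20 to 120 N. Pads are 22 mm wide; open, the fingers measure 114 mm over their backs; the gripper's body (76 mm by 85 mm) begins 54 mm behind the grasp point. The pads swing forward as they close: fully open they stand 13 mm farther back than shut.
Start: joints at [1.42, 0.385, 0.008, 0, -1.194, -0.259], TCP at [248.983, 573.243, 404.712] pointing down, gripper open.
Joint ranges: [-3.14, 3.14], [-1.21, 2.06], [-1.07, 1.41], [-3.16, 2.05], [-2.99, -0.16], [-3.1, 3.1]. Speed limits (rad/s): [2.79, 2.79, 3.14, 3.14, 3.14, 3.14].

### API

Orientations are given as a unit quaternion [x, y, z, w].
In Python, from bench import arm gives the robot as it stands. The module is installed in compiled form; this text tells all that it offers.
- The arm moves only by the tool move_arm, never from a script. Its arguments are lists of equal length, an entry for each row: "fingers": the finger opening in mm, from 0 to 85.4; "travel": the shift along the tool's x, y, z in mm, a list of three; "dr": the turn, a rotation vector about the tool's x, y, z in rad, a list of three. A call has 1 to 10 rows; each row is the pose to reach, as a shift and turn from the pose commanded when the call began, along the tool's axes at that moment; what a row does not reach only later rows make up. A row lasts 1/10 s, in which the tool goes at most 50 mm and 8.59 degrees, less where a joint would pass 70% of its speed; a pose out of reach is approached as far as the arm can. A call with a gripper value outside its range is refused whole. The fingers move at their own pace and stop on an object; the grip force is fixed at half the most. Time passes only in rows, so rows that repeat a pose let the fingers close. It gives the time, the measured TCP pose, the force, the opening and the grip force at its end, in the units of the state.
- arm.read_state(): the state, without advancing time (a new reading comes with each control period).
- arm.get_image(name): name is "scene" or "top" or "wrist"; returns the picture (480x640x3 uint8, red, green, blue); there is no depth.
- arm.camera_model(name): a dict with "intrinsics" (3x3 intrinsics, pixels), "pose" (4x4, takes a point from camera to world coordinates). Camera axes: x right, y up, looking along -z (the intrinsics and any distortion apply to the point x, -y, -z); pixel columns grow to the right and rows downward; lengths in mm; the calibration is good to about 2 mm. A picture is of the moment at which its call begins: read the wrist's pose just before it. camera_model takes no time and is no camera call; for the wrist camera it gives the pose at the moment of the call.
- arm.job_done(): hands the job in; it is judged then, once.
The state is a dict: "clock": time; "joints": joint angles; "joint_vel": joint speeds; "joint_efforts": joint torques, N m; "position": TCP position; "ee_rot": TCP orientation; "contact_force": force on the tool from outside, world axes, zero at the start; "wrist_torque": the same for the moment, N m; "gripper_width": finger opening in mm; "grasp_force": force on a finger pad.
Only numpy, scipy, OpenCV 4.12 (cv2) and the standard library are available. Lean on these libraries where they do the work, as an engineer would, in place of code of your own. Each camera call takes 0.05 s, during which the arm holds its last target. There are 200 camera calls.

### The job

Load the open snack maker: take the two frozen potato cakes off the wooden board and put the round one into the round hollow and the square one into the square hollow, each lying flat on the bottom of its hollow. Then close the lid fully, with both cakes still seated. Leave the pepper mill, the cup and the fruit bowl alone.

Things in the scene. Friction and masses are not known exactly. Their poses are not given: they have to be found in the camera images.
- round_cake: Frozen, hard, golden-brown potato cake, a round disc 64 mm in diameter and 26 mm thick, about 85 g, lying flat on the board at the start. Origin at its centre (13 mm above its underside), z up.
- square_cake: Frozen, hard, golden-brown potato cake, a square slab 60 x 60 mm and 26 mm thick, about 95 g, lying flat on the board at the start; its sides run along its x and y axes. Origin at its centre (13 mm above its underside), z up.
- board: Wooden serving board, 300 mm (its x) x 200 mm x 18 mm thick, with a 45 mm wide grip tongue that sticks out 95 mm further at its +x end, loose, 1.3 kg. Origin at the centre of the underside of the 300 x 200 part. The two cakes lie on it side by side along its x, in either order.
- maker: Snack maker, black base 180 (x) x 250 (y) mm, fixed. Origin: centre of underside, z up; front faces its -x, hinge along y at its +x side, where the open lid stands 110 mm from the hollows' centres. Dark top plate, 65 mm above the worktop, with a round and a square hollow 12 mm deep, 116 mm apart along y. A seated cake stands 14 mm proud of the plate: hold it by its upper part.
- round_hollow (a point): Centre of the floor of the round hollow (69 mm in diameter, 12 mm deep, 53 mm above the worktop). Axes parallel to the maker's.
- square_hollow (a point): Centre of the floor of the square hollow (65 x 65 mm, 12 mm deep, 53 mm above the worktop). Its sides run along its x and y axes, which are parallel to the maker's.
- lid_hinge (a point): Point on the lid's hinge axis, at the middle of its length, 68 mm above the worktop. The axis runs along the maker's y. Axes parallel to the maker's.
- lid (a joint): Lid angle: 0 closed (level), 1.57 upright, 1.75 fully open. Lid 0.45 kg, 173 mm hinge to front edge, 240 mm wide; its flat steel outer face is 35 mm above the hinge axis when closed and looks to the maker's +x when open. Stays put above about 1 rad, lower down sinks shut slowly by itself. Takes 2 to 5 N at the edge. Cannot close over a cake not down in its hollow.
- lid_handle (a point): Middle of the lid's black handle, a bar 110 mm along the hinge direction, 16 mm thick, sticking out 37 mm beyond the lid's front edge. The point is 190 mm from the hinge axis and, lid closed, 12 mm above it (8 mm below the handle's top face); lid upright, about 260 mm above the worktop. Turns with the lid.
- mill: Dark wooden pepper mill, 152 mm tall, 56 mm in diameter, standing. Origin at the centre of its underside. Leave alone.
- crock: White ceramic cup without handle, 95 mm tall, 84 mm in diameter, standing. Origin at the centre of its underside. Leave alone.
- fruit_bowl: Blue bowl with three fruits in it, 184 mm in diameter, 78 mm tall with the fruit. Origin at the centre of its underside. Leave alone.
Mind the look-alikes: they are no part of the job. What is shaped like the square_cake but turquoise or white is not meant.

How it is judged (in metres and radians):
On the way:
1. both cakes lie in their matching hollows, let go, while the lid is still open (horizontal distance between round_cake and round_hollow below 0.005 m and z of round_cake in the frame of round_hollow between 0.01 and 0.016 m and linear speed of each of round_cake, square_cake below 0.02 m/s and horizontal distance between square_cake and square_hollow below 0.005 m and z of square_cake in the frame of square_hollow between 0.01 and 0.016 m and value of joint lid above 1 rad and contact force between the fingers and round_cake below 0.1 N and contact force between the fingers and square_cake below 0.1 N), for 0.2 s.
At the end, for the whole second after the job is handed in: The lid is closed (below 0.04 rad), and each cake lies at rest on the floor of its matching hollow: its centre within 5 mm of the hollow's centre seen from above and 10 to 16 mm above the hollow's floor (13 mm when flat) (horizontal distance between round_cake and round_hollow below 0.005 m and z of round_cake in the frame of round_hollow between 0.01 and 0.016 m and linear speed of each of round_cake, square_cake below 0.02 m/s and horizontal distance between square_cake and square_hollow below 0.005 m and z of square_cake in the frame of square_hollow between 0.01 and 0.016 m and value of joint lid below 0.04 rad); the robot touches nothing.
It fails at once if the pepper mill, the cup or the fruit bowl is shifted by more than 30 mm or tipped (distance of any of mill, crock, fruit_bowl from where it was at the start of the episode above 0.03 m or angle between any of mill, crock, fruit_bowl's own z axis and vertical above 0.3 rad).
It also fails if it takes over 72 s, if anything falls off the work surface, if the arm or the gripper's body presses on something with over 40 N, if the wrist force passes 120 N, or if a joint passes its speed limit or range.

## Working session

There is one attempt and no reset: what is moved stays moved. The work goes in short steps, Python scripts to look and compute and a tool call to move; the robot and the scene stay as the last step left them, time stands still between calls to the robot, and variables do not carry over. Pictures are saved under pics/ and viewed, at most 10 in all, crops included, and the job is handed in when it is done.

Besides the shell and the picture viewer there is one more tool, called as name(argument=value, ...) on one line, values as JSON. move_arm: Moves the arm, as the interface text tells. Its arguments: {"type":"object","properties":{"fingers":{"type":"array","items":{"type":"number"}},"travel":{"type":"array","items":{"type":"array","items":{"type":"number"}}},"dr":{"type":"array","items":{"type":"array","items":{"type":"number"}}}},"required":["fingers","travel","dr"]}

```bash
mkdir -p pics; cat > h.py <<'E'
import numpy as np, cv2
from bench import arm
from scipy.spatial.transform import Rotation as R
def grab(n,f=None):
    m=arm.camera_model(n); im=arm.get_image(n)
    if f: cv2.imwrite('pics/'+f,im[:,:,::-1])
    return im,m
def cast(m,uv,z):
    K=np.array(m['intrinsics']);P=np.array(m['pose'])
    d=np.linalg.inv(K)@np.array([uv[0],uv[1],1.]); d=P[:3,:3]@(d*[1,-1,-1]); o=P[:3,3]
    return o+d*(z-o[2])/d[2]
def proj(m,p):
    K=np.array(m['intrinsics']);P=np.array(m['pose'])
    c=(P[:3,:3].T@(np.array(p,float)-P[:3,3]))*[1,-1,-1]; q=K@c; return q[:2]/q[2]
E
python3 - <<'E'
from h import *
s=arm.read_state();print(s)
for n in('top','scene'):
    im,m=grab(n,n+'0.png');print(m)
E
```

```text
{'clock': 0.0, 'joints': array([ 1.41961667e+00,  3.85537199e-01,  6.65535626e-03, -5.11666831e-04,
       -1.19399583e+00, -2.58600932e-01]), 'joint_vel': array([-3.41134544e-04,  1.03547052e-03,  1.91333831e-03,  5.35358126e-06,
       -6.07353366e-04, -1.52877308e-04]), 'joint_efforts': array([ 6.67264089e-05, -3.92295098e+01,  1.88399434e+01,  4.18635517e+00,
       -4.69582505e-03, -3.91532939e-08]), 'position': array([248.88861311, 573.08387057, 403.64254602]), 'ee_rot': array([ 9.79063546e-01, -2.03552040e-01, -1.81576505e-04,  1.05193783e-03]), 'contact_force': array([ 0.33003284,  0.09079276, -0.06354391]), 'wrist_torque': array([-0.07818986, -0.01168759, -0.01242429]), 'grasp_force': 0.0, 'gripper_width': 85.13765900249983}
{'intrinsics': array([[447.67957222,   0.        , 315.79949949],
       [  0.        , 447.67957222, 237.2690634 ],
       [  0.        ,   0.        ,   1.        ]]), 'pose': array([[-2.13246529e-02,  9.89697234e-01, -1.41579107e-01,
         3.54626471e+02],
       [-9.99772568e-01, -2.11477001e-02,  2.75452100e-03,
        -3.97707658e+01],
       [-2.67930672e-04,  1.41605646e-01,  9.89923113e-01,
         1.41523886e+03],
       [ 0.00000000e+00,  0.00000000e+00,  0.00000000e+00,
         1.00000000e+00]])}
{'intrinsics': array([[617.9115239 ,   0.        , 320.71558967],
       [  0.        , 617.9115239 , 246.90899727],
       [  0.        ,   0.        ,   1.        ]]), 'pose': array([[ 6.40543606e-01, -6.28495399e-01,  4.41245308e-01,
         1.24965283e+03],
       [ 7.67796090e-01,  5.13762142e-01, -3.82802333e-01,
        -6.25592348e+02],
       [ 1.38943703e-02,  5.83988009e-01,  8.11643365e-01,
         1.38991130e+03],
       [ 0.00000000e+00,  0.00000000e+00,  0.00000000e+00,
         1.00000000e+00]])}
```

View pics/top0.png

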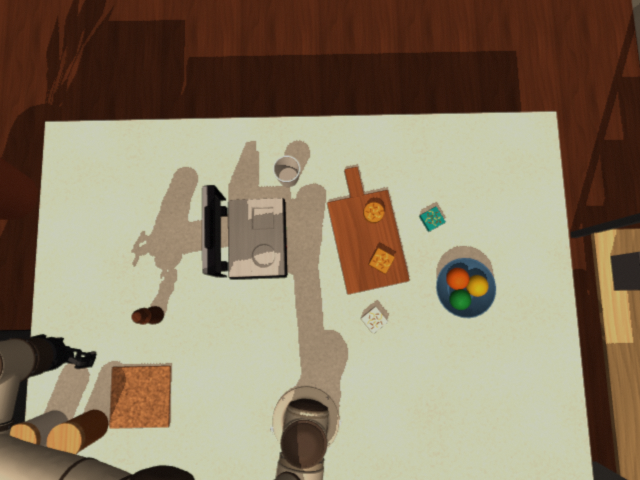

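View pics/scene0.png

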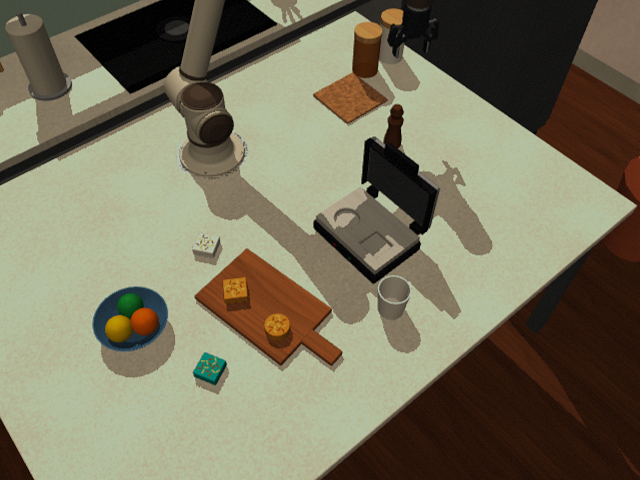

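The top view shows the golden round cake at about (374,210) and the golden square cake at (382,260), both on the board. The square hollow is near (263,217) and the round one near (263,255). The lid stands on the left (+y) side. There are three candidates for the square cake: (382,260) golden on the board, (432,218) turquoise and (375,320) white. The one at (382,260) fits, since it is golden and on the board. Next I'll get coarse positions.

```bash
cat >> h.py <<'E'
def go(xyz,yaw,s=None):
    """tool-axis shift and turn to TCP xyz, pointing down, tool x at world angle yaw (mod pi nearest)"""
    s=s or arm.read_state(); r=R.from_quat(s['ee_rot']); x=r.as_matrix()[:,0]; c=np.arctan2(x[1],x[0])
    k=np.round((c-yaw)/np.pi); yaw=yaw+k*np.pi
    t=R.from_matrix(np.array([[np.cos(yaw),np.sin(yaw),0],[np.sin(yaw),-np.cos(yaw),0],[0,0,-1]]))
    return np.round(r.inv().apply(np.array(xyz)-s['position']),1),np.round((r.inv()*t).as_rotvec(),4)
E
python3 - <<'E'
from h import *
m=arm.camera_model('top')
for n,uv,z in[('round',(374,210),44),('square',(382,260),44),('sqh',(263,217),65),('rh',(263,255),65),('plateA',(286,198),65),('plateB',(286,278),65),('mill',(140,316),20),('crock',(287,172),90),('lidtop a',(206,187),260),('lidtop b',(206,272),260)]:
    print(n,cast(m,uv,z).round())
w=arm.camera_model('wrist');s=arm.read_state()
r=R.from_quat(s['ee_rot']);print(r.as_matrix().round(3));P=np.array(w['pose'])
print('cam in tool',r.inv().apply(P[:3,3]-s['position']).round(1),(r.inv().as_matrix()@P[:3,:3]).round(3),w['intrinsics'])
im=cv2.imread('pics/top0.png')[150:350,180:500];cv2.imwrite('pics/crop.png',cv2.resize(im,None,fx=2.5,fy=2.5,interpolation=2))
print(go([600,-160,400],np.pi/2))
E
```

```text
round [ 633. -227.   44.]
square [ 476. -245.   44.]
sqh [614. 117.  65.]
rh [497. 118.  65.]
plateA [672.  46.  65.]
plateB [426.  49.  65.]
mill [321. 501.  20.]
crock [747.  40.  90.]
lidtop a [661. 245. 260.]
lidtop b [435. 242. 260.]
[[ 0.917 -0.399 -0.001]
 [-0.399 -0.917 -0.002]
 [ 0.     0.002 -1.   ]]
cam in tool [76.5  0.8 30.5] [[-0.     0.956  0.292]
 [ 1.    -0.     0.001]
 [ 0.001  0.292 -0.956]] [[368.29676716   0.         318.17909599]
 [  0.         368.29676716 243.96998614]
 [  0.           0.           1.        ]]
(array([614.2, 532.4,   4.9]), array([ 0.0017, -0.0013,  1.1608]))
```

View pics/crop.png

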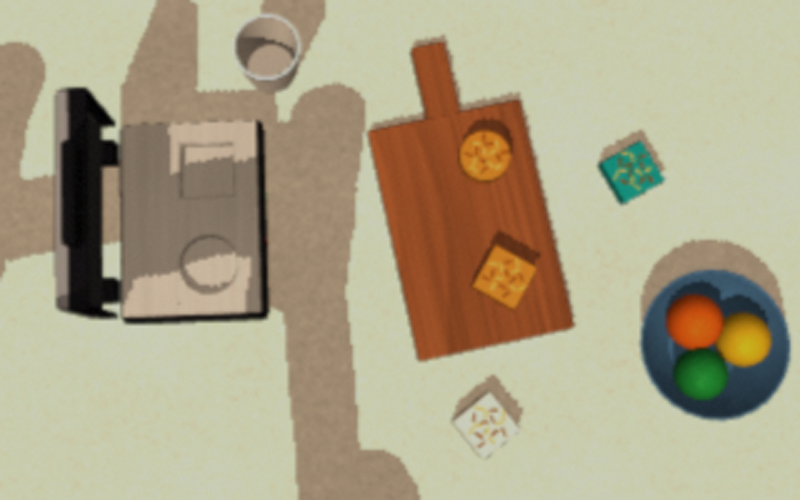

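The crop confirms it. The golden square slab is on the board at (505,275) and the golden disc at (485,155), while the turquoise and white ones are off the board. Now I'll raise the arm clear of the lid and look down with the wrist camera.

```bash
python3 -c "
from h import *
print(go([555,75,490],-np.pi/2))"
```

```text
(array([479.3, 335. , -85.6]), array([ 0.0017, -0.0013,  1.1608]))
```

move_arm(fingers=[85,85,85,85,85,85,85,85,85,85], travel=[[0,0,-45],[20,15,-85],[479,335,-85],[479,335,-85],[479,335,-85],[479,335,-85],[479,335,-85],[479,335,-85],[479,335,-85],[479,335,-85]], dr=[[0,0,0.1],[0,0,0.2],[0,0,0.35],[0,0,0.5],[0,0,0.65],[0,0,0.8],[0,0,0.95],[0,0,1.1],[0,0,1.161],[0,0,1.161]])

```text
clock: 1.1
position: [471.6, 209.0, 489.5]
ee_rot: [-0.707, 0.707, 0.0, -0.0]
contact_force: [-0.0, 0.6, 0.3]
gripper_width: 85.4
grasp_force: 0.0
```

```bash
python3 -c "
from h import *
print(arm.read_state()['clock'],arm.read_state()['position'],go([555,75,490],-np.pi/2))"
```

```text
1.1 [471.6291374  209.01017565 489.54053833] (array([134. , -83.5,  -0.5]), array([ 0.0003, -0.    , -0.0007]))
```

move_arm(fingers=[85,85,85,85,85,85], travel=[[45,-27,0],[90,-56,0],[134,-83,0],[134,-83,0],[134,-83,0],[134,-83,0]], dr=[[0,0,0],[0,0,0],[0,0,0],[0,0,0],[0,0,0],[0,0,0]])

```text
clock: 1.7
position: [553.9, 77.4, 489.3]
ee_rot: [0.707, -0.707, -0.0, 0.0]
contact_force: [0.1, 0.6, 0.4]
gripper_width: 84.9
grasp_force: 0.0
```

```bash
python3 - <<'E'
from h import *
s=arm.read_state();im,m=grab('wrist','w1.png');print(s['position'],s['joint_vel'].round(3))
np.savez('w1.npz',im=im,K=m['intrinsics'],P=m['pose'])
print(go([540,-175,420],-np.pi/2))
E
```

```text
[553.88126172  77.36918302 489.33537961] [ 0.026 -0.011 -0.     0.001  0.001  0.002]
(array([252.8,  14. ,  69.6]), array([0.0005, 0.0001, 0.0013]))
```

View pics/w1.png

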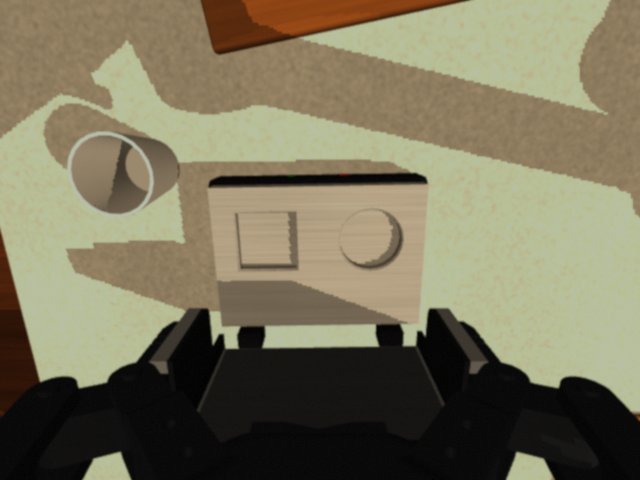

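The wrist view shows the plate from (211,184) to (427,182), the square hollow centred near (267,240) and the round one near (371,238), both empty and clear. I'll pin the rims down with sub-pixel edges on the rectified z=65 plane.

```bash
python3 - <<'E'
from h import *
d=np.load('w1.npz');m=dict(intrinsics=d['K'],pose=d['P']);im=d['im']
# rectify plane z=65 to 0.25 mm/px : u -> x 660..440, v -> y 40..200
src=np.float32([proj(m,p) for p in[(670,30,65),(430,30,65),(430,190,65),(670,190,65)]])
H=cv2.getPerspectiveTransform(src,np.float32([[0,0],[720,0],[720,480],[0,480]]))
o=cv2.warpPerspective(im,H,(720,480),flags=cv2.INTER_CUBIC);cv2.imwrite('pics/rect.png',o[:,:,::-1])
E
```

```text
(no output)
```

View pics/rect.png

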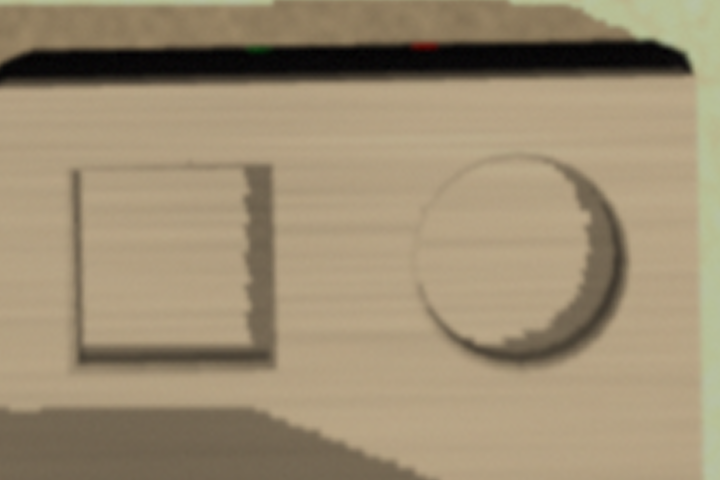

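The rectified plate at 3 px/mm gives the square hollow centre at (173,265) px, about (612.3, 118.3) mm. The round one is at (519.5,259) px, about (496.8, 116.3) mm. The maker is turned about 0.015 rad. Next I'll view the cakes with the same camera geometry so any calibration bias cancels.

move_arm(fingers=[85,85,85,85,85,85,85,85,85,85], travel=[[45,0,3],[90,0,6],[135,0,9],[180,0,12],[225,0,15],[270,0,18],[315,0,20],[352,0,20],[352,0,20],[352,0,20]], dr=[[0,0,0],[0,0,0],[0,0,0],[0,0,0],[0,0,0],[0,0,0],[0,0,0],[0,0,0],[0,0,0],[0,0,0]])

```text
clock: 2.75
position: [554.4, -274.2, 469.5]
ee_rot: [0.707, -0.707, -0.0, -0.0]
contact_force: [0.5, 0.9, -0.7]
gripper_width: 84.8
grasp_force: 0.0
```

```bash
python3 - <<'E'
from h import *
s=arm.read_state();im,m=grab('wrist','w2.png');print(s['position'],s['joint_vel'].round(3),s['joints'].round(2))
np.savez('w2.npz',im=im,K=m['intrinsics'],P=m['pose'])
# rectify top plane z=44
src=np.float32([proj(m,p) for p in[(690,-330,44),(410,-330,44),(410,-150,44),(690,-150,44)]])
H=cv2.getPerspectiveTransform(src,np.float32([[0,0],[840,0],[840,540],[0,540]]))
o=cv2.warpPerspective(im,H,(840,540),flags=cv2.INTER_CUBIC)
hsv=cv2.cvtColor(o,cv2.COLOR_RGB2HSV)
M=cv2.inRange(hsv,(14,110,150),(30,255,255));M=cv2.morphologyEx(M,cv2.MORPH_CLOSE,np.ones((15,15)));M=cv2.morphologyEx(M,cv2.MORPH_OPEN,np.ones((9,9)))
for c in cv2.findContours(M,0,1)[0]:
    if cv2.contourArea(c)<5000: continue
    r=cv2.minAreaRect(c);e=cv2.minEnclosingCircle(c);print(cv2.contourArea(c),'rect',r,'circ',e)
    cv2.drawContours(o,[c],-1,(0,0,255),1)
cv2.imwrite('pics/rect2.png',cv2.resize(o,(800,514))[:,:,::-1])
E
```

```text
[ 554.3666283  -274.18812839  469.52940322] [ 0.03  -0.015 -0.006  0.001 -0.     0.002] [-0.2   0.34  0.1  -0.   -1.33  0.2 ]
26874.0 rect ((185.091064453125, 315.0315856933594), (185.2999267578125, 183.92031860351562), 82.56858825683594) circ ((184.5, 315.5), 94.42732238769531)
29241.5 rect ((642.5013427734375, 257.5653076171875), (172.5458221435547, 172.97515869140625), 30.82766342163086) circ ((642.5, 257.5), 117.79016876220703)
```

View pics/rect2.png

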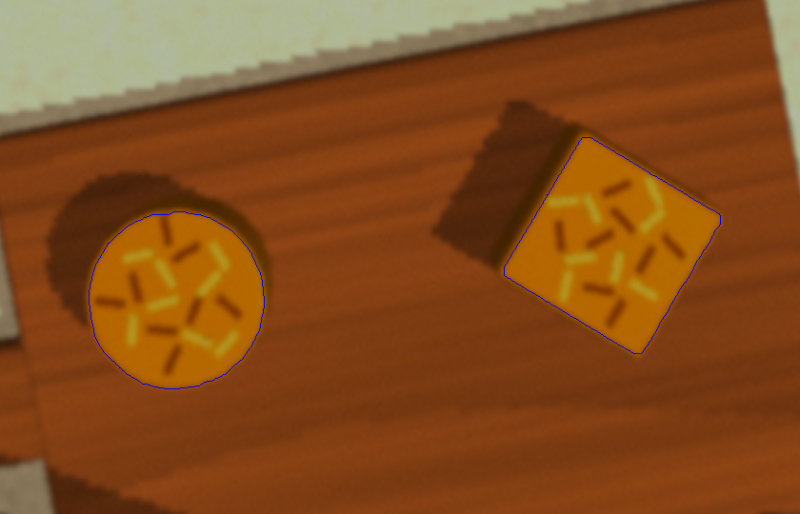

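Both cakes are outlined cleanly. In the rectified picture the disc is at about (176,300), giving (628.3, -225) mm. The square is at about (612,245), giving (475.8, -244.2) mm, with its sides at -30.8° modulo 90°. I'll grasp the square first.

```bash
python3 -c "
from h import *
for z in(250,199.5): print(go([475.8,-244.2,z],np.radians(-120.83)))"
```

```text
(array([-29.4,  78.6, 219.8]), array([1.000e-04, 4.000e-04, 5.398e-01]))
(array([-29.4,  78.6, 270.3]), array([1.000e-04, 4.000e-04, 5.398e-01]))
```

move_arm(fingers=[85,85,85,85,85,85,85,85,85,85], travel=[[-10,26,35],[-20,52,70],[-29.4,78.6,105],[-29.4,78.6,145],[-29.4,78.6,185],[-29.4,78.6,219],[-29.4,78.6,240],[-29.4,78.6,260],[-29.4,78.6,270],[-29.4,78.6,270]], dr=[[0,0,0.14],[0,0,0.28],[0,0,0.42],[0,0,0.54],[0,0,0.54],[0,0,0.54],[0,0,0.54],[0,0,0.54],[0,0,0.54],[0,0,0.54]])

```text
clock: 3.8
position: [475.7, -244.3, 199.0]
ee_rot: [-0.494, 0.87, 0.001, -0.001]
contact_force: [-0.4, -0.2, -0.6]
gripper_width: 84.9
grasp_force: 0.0
```

```bash
python3 -c "
from h import *
print(go([475.8,-244.2,199.5],np.radians(-120.83)),arm.read_state()['contact_force'],arm.read_state()['position'])"
```

```text
(array([-0.1, -0.1, -0.5]), array([ 0.002 , -0.0007,  0.0003])) [-0.38249293 -0.17132313 -0.58099639] [ 475.67086404 -244.28014879  199.02746655]
```

move_arm(fingers=[50,50,50,50,50,50,50,50], travel=[[0,0,0],[0,0,0],[0,0,0],[0,0,0],[0,0,0],[0,0,0],[0,0,0],[0,0,0]], dr=[[0,0,0],[0,0,0],[0,0,0],[0,0,0],[0,0,0],[0,0,0],[0,0,0],[0,0,0]])

```text
clock: 4.6
position: [476.3, -245.6, 201.5]
ee_rot: [-0.493, 0.87, -0.001, 0.001]
contact_force: [0.4, 2.6, 6.8]
gripper_width: 58.4
grasp_force: 65.9
```

move_arm(fingers=[50,50,50], travel=[[0,0,-25],[0,0,-65],[0,0,-110]], dr=[[0,0,0],[0,0,0],[0,0,0]])

```text
clock: 4.9
position: [474.8, -245.6, 310.0]
ee_rot: [-0.493, 0.87, 0.001, -0.001]
contact_force: [0.8, -1.2, -1.6]
gripper_width: 58.3
grasp_force: 65.0
```

```bash
python3 -c "
from h import *
s=arm.read_state();print(s['gripper_width'],s['grasp_force'],s['position'],go([612.3,118.3,300],-np.pi/2+.0145))"
```

```text
58.31758336244944 65.01443982124329 [ 474.84842366 -245.58141639  310.02942035] (array([-382.7,   69.4,    9.9]), array([ 3.30e-03,  1.00e-04, -5.55e-01]))
```

move_arm(fingers=[50,50,50,50,50,50,50,50,50,50], travel=[[-40,7,0],[-85,15,0],[-130,23,0],[-175,32,0],[-220,40,0],[-265,48,0],[-310,56,5],[-350,63,10],[-382.7,69.4,10],[-382.7,69.4,10]], dr=[[0,0,-0.06],[0,0,-0.12],[0,0,-0.18],[0,0,-0.24],[0,0,-0.3],[0,0,-0.36],[0,0,-0.42],[0,0,-0.48],[0,0,-0.555],[0,0,-0.555]])

```text
clock: 5.9
position: [613.8, 121.8, 299.2]
ee_rot: [0.714, -0.7, 0.0, -0.001]
contact_force: [0.0, -0.9, -0.8]
gripper_width: 58.8
grasp_force: 65.0
```

move_arm(fingers=[50,50], travel=[[0,0,20],[0,0,30]], dr=[[0,0,0],[0,0,0]])

```text
clock: 6.1
position: [612.0, 117.8, 268.3]
ee_rot: [0.712, -0.702, -0.001, 0.001]
contact_force: [0.7, -0.0, -1.1]
gripper_width: 58.0
grasp_force: 65.1
```

```bash
python3 - <<'E'
from h import *
s=arm.read_state();im,m=grab('wrist','w3.png')
print(s['gripper_width'],s['position'],s['contact_force'],s['wrist_torque'],go([612.3,118.3,252],-np.pi/2+.0145))
E
```

```text
58.04234990687053 [611.98067701 117.84419915 268.31251942] [ 0.74192638 -0.03240507 -1.14755829] [-0.05101329  0.09458379 -0.10747946] (array([-0.9, -0.8, 14.7]), array([ 0.0054, -0.0013, -0.0011]))
```

View pics/w3.png

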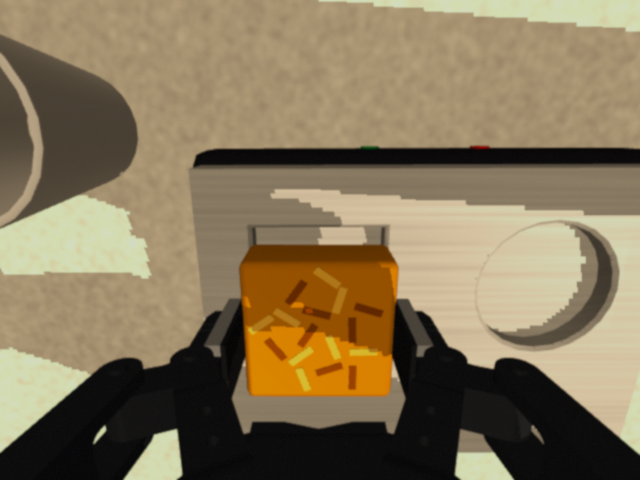

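The picture shows the square cake held over the hollow. Its top corners are near (240,263), (398,263), (391,394) and (248,394), and the hollow's front rim runs from (249,226) to (389,226). I'll measure the offset between them.

```bash
python3 - <<'E'
from h import *
im=cv2.imread('pics/w3.png')[:,:,::-1];m=arm.camera_model('wrist');s=arm.read_state()
hsv=cv2.cvtColor(im,cv2.COLOR_RGB2HSV)
M=cv2.inRange(hsv,(8,150,90),(30,255,255));M=cv2.morphologyEx(M,cv2.MORPH_CLOSE,np.ones((9,9)))
c=max(cv2.findContours(M,0,1)[0],key=cv2.contourArea);r=cv2.boundingRect(c);print(r)
zt=s['position'][2]-157.5
q=[cast(m,p,zt)[:2] for p in[(240,263),(398,263),(391,394),(248,394)]];print(np.round(q,1),np.mean(q,0))
print([cast(m,p,65)[:2].round(1) for p in[(249,226),(389,226)]])
# edge profiles: rim verticals at row 236, front rim at cols 280..300
g=im.astype(float).sum(2);print('row236',g[234:239,240:262].mean(0).round(),g[234:239,376:398].mean(0).round());print('col',g[218:234,270:310].mean(1).round())
for z in(65,):
  for p in[(644.8,85.8),(579.8,85.8)]: print('pred rim',proj(m,[*p,z]).round(1))
E
```

```text
(239, 245, 159, 152)
[[641.2  87.7]
 [583.2  87. ]
 [581.7 144.4]
 [640.7 145. ]] [611.7087807  116.02838562]
[array([645.5,  84.9]), array([578.4,  84.1])]
row236 [361. 360. 360. 360. 362. 360. 355. 331. 283. 266. 260. 247. 211. 158.
 149. 196. 279. 337. 350. 349. 350. 349.] [342. 341. 342. 335. 294. 221. 173. 181. 239. 310. 350. 376. 414. 475.
 525. 540. 540. 540. 539. 542. 539. 541.]
col [352. 348. 345. 345. 346. 339. 305. 265. 264. 307. 343. 351. 349. 347.
 348. 350.]
pred rim [250.5 227.7]
pred rim [385.9 229.3]
```

```bash
python3 - <<'E'
from h import *
m=arm.camera_model('wrist');s=arm.read_state();a=.0145
for cy in(116,118):
 for zt in(107,110.8):
  for h in(0,26):
   print(cy,zt,h,[proj(m,[611.9+dx,cy+dy,zt-h]).round(1).tolist() for dx,dy in[(30,-30),(-30,-30),(-30,30),(30,30)]])
E
```

```text
116 107 0 [[239.0, 256.7], [400.6, 258.5], [389.3, 393.6], [246.1, 392.4]]
116 107 26 [[250.9, 237.4], [387.6, 239.0], [379.2, 357.3], [255.9, 356.2]]
116 110.8 0 [[236.9, 260.1], [402.9, 261.9], [391.1, 399.9], [244.4, 398.7]]
116 110.8 26 [[249.4, 239.8], [389.3, 241.4], [380.5, 361.9], [254.6, 360.8]]
118 107 0 [[239.3, 261.8], [400.2, 263.5], [389.0, 397.6], [246.3, 396.4]]
118 107 26 [[251.1, 241.8], [387.3, 243.3], [379.0, 360.8], [256.0, 359.7]]
118 110.8 0 [[237.2, 265.3], [402.4, 267.1], [390.7, 403.9], [244.6, 402.8]]
118 110.8 26 [[249.6, 244.3], [389.0, 245.9], [380.3, 365.5], [254.8, 364.4]]
```

The cake and hollow agree to within about 0.5 mm, so I'll lower gently.

move_arm(fingers=[50,50,50,50,50], travel=[[-0.4,-0.2,10],[-0.4,-0.2,17],[-0.4,-0.2,22],[-0.4,-0.2,26],[-0.4,-0.2,28]], dr=[[0,0,0],[0,0,0],[0,0,0],[0,0,0],[0,0,0]])

```text
clock: 6.65
position: [613.0, 118.6, 241.4]
ee_rot: [0.712, -0.702, -0.0, 0.0]
contact_force: [-0.1, 0.3, -0.4]
gripper_width: 58.5
grasp_force: 65.1
```

move_arm(fingers=[50,50,50,50], travel=[[0,0,2],[0,0,4],[0,0,5.5],[0,0,5.5]], dr=[[0,0,0],[0,0,0],[0,0,0],[0,0,0]])

```text
clock: 7.05
position: [613.1, 118.8, 236.6]
ee_rot: [0.712, -0.702, 0.0, -0.0]
contact_force: [-0.3, 0.5, 0.1]
gripper_width: 58.3
grasp_force: 65.3
```

move_arm(fingers=[50,50], travel=[[0,0.5,1.5],[0,0.5,1.5]], dr=[[0,0,0],[0,0,0]])

```text
clock: 7.25
position: [612.8, 118.8, 236.5]
ee_rot: [0.713, -0.702, 0.001, -0.001]
contact_force: [-1.9, -1.2, 5.9]
gripper_width: 58.3
grasp_force: 65.9
```

The cake has touched the floor, so I'll release and rise.

move_arm(fingers=[70,85,85,85,85,85,85,85], travel=[[0,0,0],[0,0,0],[0,0,-3],[0,0,-8],[0,0,-40],[0,0,-80],[0,0,-125],[0,0,-125]], dr=[[0,0,0],[0,0,0],[0,0,0],[0,0,0],[0,0,0],[0,0,0],[0,0,0],[0,0,0]])

```text
clock: 8.05
position: [614.0, 119.0, 368.1]
ee_rot: [0.713, -0.701, 0.004, -0.007]
contact_force: [-0.6, 0.6, 0.5]
gripper_width: 84.7
grasp_force: 0.0
```

```bash
python3 - <<'E'
from h import *
s=arm.read_state();im,m=grab('wrist','w4.png')
hsv=cv2.cvtColor(im,cv2.COLOR_RGB2HSV)
M=cv2.inRange(hsv,(8,150,90),(30,255,255));M=cv2.morphologyEx(M,cv2.MORPH_CLOSE,np.ones((9,9)))
c=max(cv2.findContours(M,0,1)[0],key=cv2.contourArea);print(cv2.boundingRect(c),cv2.contourArea(c))
for z in(79,85):print('pred',z,[proj(m,[612.3+dx,118+dy,z]).round().tolist() for dx,dy in[(30,-30),(-30,-30),(-30,30),(30,30)]])
print(s['position'],go([628.3,-225,300],-np.pi/2))
E
```

```text
(284, 193, 84, 83) 6221.5
pred 79 [[287.0, 195.0], [372.0, 197.0], [367.0, 276.0], [288.0, 274.0]]
pred 85 [[286.0, 197.0], [373.0, 199.0], [368.0, 279.0], [287.0, 277.0]]
[614.03131099 119.03539698 368.05669541] (array([344.3,  -9.4,  63.4]), array([-0.0086,  0.0033,  0.0154]))
```

move_arm(fingers=[85,85,85,85,85,85,85,85,85,85], travel=[[40,0,0],[85,-2,0],[130,-3,0],[175,-4,5],[220,-5,15],[265,-6,30],[310,-8,50],[344,-9,65],[344,-9,65],[344,-9,65]], dr=[[0,0,0],[0,0,0],[0,0,0.005],[0,0,0.01],[0,0,0.01],[0,0,0.015],[0,0,0.015],[0,0,0.015],[0,0,0.015],[0,0,0.015]])

```text
clock: 9.1
position: [626.2, -225.9, 293.2]
ee_rot: [-0.706, 0.708, 0.001, -0.001]
contact_force: [-0.4, 0.5, 0.3]
gripper_width: 85.1
grasp_force: 0.0
```

```bash
python3 - <<'E'
from h import *
s=arm.read_state();im,m=grab('wrist','w5.png')
hsv=cv2.cvtColor(im,cv2.COLOR_RGB2HSV)
M=cv2.inRange(hsv,(14,110,150),(30,255,255));M=cv2.morphologyEx(M,cv2.MORPH_CLOSE,np.ones((9,9)));M=cv2.morphologyEx(M,cv2.MORPH_OPEN,np.ones((5,5)))
c=max(cv2.findContours(M,0,1)[0],key=cv2.contourArea)
p=np.array([cast(m,q[0],44)[:2] for q in c],np.float32);print(cv2.minEnclosingCircle(p))
print(s['position'],go([628.3,-225,199.5],-np.pi/2))
E
```

```text
((628.2893676757812, -225.43914794921875), 31.73886489868164)
[ 626.24393782 -225.91028151  293.15104304] (array([ 0.1, -1.8, 94.7]), array([ 0.001 ,  0.0002, -0.0002]))
```

move_arm(fingers=[85,85,85,85,50,50,50,50,50,50], travel=[[0,-1.8,40],[0,-1.8,75],[0,-1.8,93.5],[0,-1.8,93.5],[0,-1.8,93.5],[0,-1.8,93.5],[0,-1.8,93.5],[0,-1.8,93.5],[0,-1.8,93.5],[0,-1.8,93.5]], dr=[[0,0,0],[0,0,0],[0,0,0],[0,0,0],[0,0,0],[0,0,0],[0,0,0],[0,0,0],[0,0,0],[0,0,0]])

```text
clock: 10.15
position: [629.6, -224.8, 204.2]
ee_rot: [0.707, -0.707, 0.002, -0.002]
contact_force: [0.4, 2.6, 6.0]
gripper_width: 61.3
grasp_force: 65.6
```

move_arm(fingers=[50,50,50,50], travel=[[0,0,0],[0,0,-25],[0,0,-65],[0,0,-110]], dr=[[0,0,0],[0,0,0],[0,0,0],[0,0,0]])

```text
clock: 10.55
position: [627.9, -225.0, 311.6]
ee_rot: [-0.707, 0.707, 0.001, -0.001]
contact_force: [0.8, -0.1, -1.5]
gripper_width: 61.0
grasp_force: 65.2
```

```bash
python3 -c "
from h import *
s=arm.read_state();print(s['position'],go([496.8,116.5,300],-np.pi/2+.0145))"
```

```text
[ 627.91920572 -225.01709104  311.57140488] (array([-341.5,  131.2,   12.2]), array([ 0.0027,  0.0007, -0.0147]))
```

move_arm(fingers=[50,50,50,50,50,50,50,50,50,50], travel=[[-40,15,0],[-82,31,0],[-124,48,0],[-166,64,0],[-208,80,0],[-250,96,0],[-290,111,5],[-325,125,10],[-341.5,131.2,12],[-341.5,131.2,12]], dr=[[0,0,0],[0,0,0],[0,0,0],[0,0,-0.014],[0,0,-0.014],[0,0,-0.014],[0,0,-0.014],[0,0,-0.014],[0,0,-0.014],[0,0,-0.014]])

```text
clock: 11.55
position: [496.4, 118.2, 299.7]
ee_rot: [0.713, -0.701, -0.0, -0.001]
contact_force: [-0.2, -0.2, -0.4]
gripper_width: 61.4
grasp_force: 65.3
```

move_arm(fingers=[50,50,50], travel=[[0,0,15],[0,0,25],[0,0,25]], dr=[[0,0,0],[0,0,0],[0,0,0]])

```text
clock: 11.85
position: [496.9, 115.4, 273.0]
ee_rot: [0.712, -0.703, -0.001, 0.002]
contact_force: [-0.3, 0.4, -0.3]
gripper_width: 61.3
grasp_force: 65.3
```

```bash
python3 - <<'E'
from h import *
s=arm.read_state();im,m=grab('wrist','w6.png')
print(s['gripper_width'],s['position'],s['contact_force'],go([496.8,116.5,272],-np.pi/2+.0145))
t=np.linspace(0,2*np.pi,200)
o=im[:,:,::-1].copy()
for c,z,rr,col in[((496.8,116.5),65,34.5,(0,255,0)),((s['position'][0],s['position'][1]),s['position'][2]-186.2+26,32,(255,0,0)),((s['position'][0],s['position'][1]),s['position'][2]-186.2,32,(255,0,255))]:
    q=np.array([proj(m,[c[0]+rr*np.cos(a),c[1]+rr*np.sin(a),z]) for a in t]);cv2.polylines(o,[q.round().astype(int)],True,col,1)
q=np.array([proj(m,[612.3+a,118.2+b,79]) for a,b in[(30,-30),(-30,-30),(-30,30),(30,30)]]);cv2.polylines(o,[q.round().astype(int)],True,(0,255,0),1)
cv2.imwrite('pics/w6o.png',o)
E
```

```text
61.25152417527167 [496.88439232 115.44405772 272.98251416] [-0.32666821  0.37088544 -0.31000217] (array([-0.9,  0.5,  1.8]), array([ 0.0013, -0.0008, -0.0015]))
```

View pics/w6o.png

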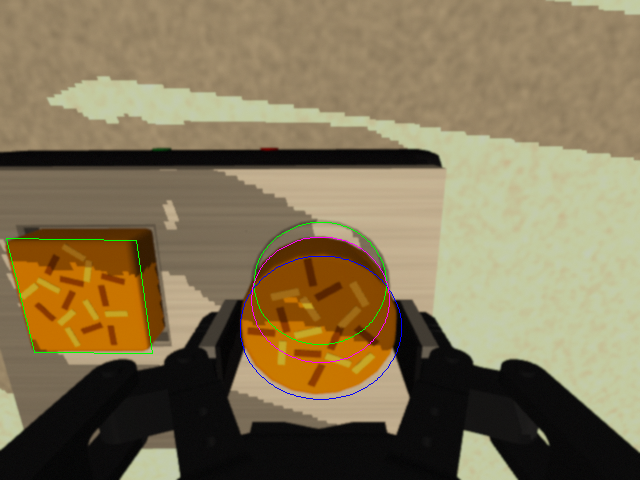

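The overlay shows the square cake seated at (85,295), matching its predicted outline. The round cake at (320,320) lines up with the hollow rim, whose front is at (320,222), to about 1.5 mm. I'll lower it with a small +y correction.

move_arm(fingers=[50,50,50,50,50,50], travel=[[-1.4,0,8],[-1.4,0.3,16],[-1.4,0.3,21],[-1.4,0.3,25],[-1.4,0.3,28],[-1.4,0.3,29]], dr=[[0,0,0],[0,0,0],[0,0,0],[0,0,0],[0,0,0],[0,0,0]])

```text
clock: 12.5
position: [496.9, 117.7, 244.8]
ee_rot: [0.712, -0.702, -0.0, 0.0]
contact_force: [-0.3, 0.0, -0.7]
gripper_width: 60.9
grasp_force: 65.3
```

move_arm(fingers=[50,50,50,50], travel=[[0.4,0,2],[0.7,0,4],[0.7,0,5],[0.7,0,6]], dr=[[0,0,0],[0,0,0],[0,0,0],[0,0,0]])

```text
clock: 12.9
position: [497.0, 117.1, 239.2]
ee_rot: [0.712, -0.702, 0.0, -0.0]
contact_force: [-2.0, 0.7, 5.4]
gripper_width: 61.3
grasp_force: 66.1
```

move_arm(fingers=[70,85,85,85,85,85,85,85,85,85], travel=[[0,0,0],[0,0,0],[0,0,-3],[0,0,-8],[0,0,-45],[0,0,-90],[0,0,-130],[20,-30,-180],[20,-58,-230],[20,-58,-250]], dr=[[0,0,0],[0,0,0],[0,0,0],[0,0,0],[0,0,0],[0,0,0],[0,0,0],[0,0,0],[0,0,0],[0,0,0]])

```text
clock: 13.9
position: [556.2, 97.1, 492.5]
ee_rot: [0.712, -0.702, 0.001, -0.002]
contact_force: [1.1, -0.0, 0.0]
gripper_width: 85.1
grasp_force: 0.0
```

move_arm(fingers=[40,0,0], travel=[[0,0,0],[0,0,0],[0,0,0]], dr=[[0,0,0],[0,0,0],[0,0,0]])

```text
clock: 14.2
position: [554.6, 97.8, 488.1]
ee_rot: [0.712, -0.702, -0.001, 0.001]
contact_force: [0.7, 1.0, 0.1]
gripper_width: 43.7
grasp_force: 0.0
```

```bash
python3 - <<'E'
from h import *
s=arm.read_state();im,m=grab('wrist');print(s['position'],s['joint_vel'].round(3))
src=np.float32([proj(m,p) for p in[(670,30,79),(430,30,79),(430,190,79),(670,190,79)]])
H=cv2.getPerspectiveTransform(src,np.float32([[0,0],[720,0],[720,480],[0,480]]))
o=cv2.warpPerspective(im,H,(720,480),flags=cv2.INTER_CUBIC);
hsv=cv2.cvtColor(o,cv2.COLOR_RGB2HSV)
M=cv2.inRange(hsv,(8,150,90),(30,255,255));M=cv2.morphologyEx(M,cv2.MORPH_CLOSE,np.ones((15,15)))
for c in cv2.findContours(M,0,1)[0]:
    if cv2.contourArea(c)<5000: continue
    b=cv2.boundingRect(c);print(cv2.contourArea(c),b,'center',670-(b[0]+b[2]/2)/3,30+(b[1]+b[3]/2)/3)
cv2.imwrite('pics/rect7.png',o[:,:,::-1])
im,mt=grab('top','top7.png')
# lid position: dark pixels; show predicted lid handle at angle
h=np.array([555.,118+110-0,68])
for a in(1.57,1.75,): print(a,[ (proj(mt,[x,h[1]-190*np.cos(a),68+190*np.sin(a)])).round() for x in(500,610)])
E
```

```text
[554.62986868  97.79163902 488.06969958] [ 0.004  0.007 -0.009  0.004  0.    -0.   ]
33475.5 (77, 166, 185, 190) center 613.5 117.0
28504.0 (417, 154, 193, 198) center 498.83333333333337 114.33333333333333
1.57 [array([212., 247.]), array([212., 206.])]
1.75 [array([199., 248.]), array([200., 206.])]
```

View pics/rect7.png

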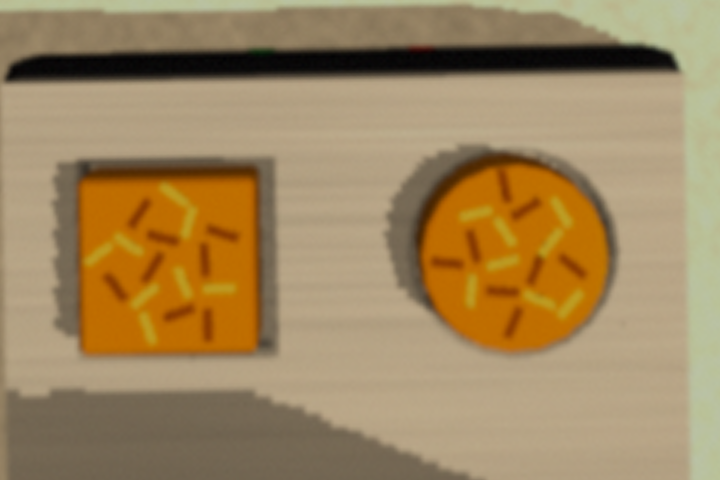

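Both cakes sit flat in their hollows, with the square's top at (169,266) px and the round's at (515,258) px. The fingers are free and the lid is still open. Now I'll go over and behind the lid with the fingers closed.

move_arm(fingers=[0,0,0,0,0,0,0,0,0,0], travel=[[-45,0,-5],[-90,0,-5],[-135,0,-5],[-180,0,-5],[-225,0,-5],[-265,0,-5],[-280,0,-5],[-280,0,30],[-280,0,70],[-280,0,90]], dr=[[0,0,0],[0,0,0],[0,0,0],[0,0,0],[0,0,0],[0,0,0],[0,0,0],[0,0,0],[0,0,0],[0,0,0]])

```text
clock: 15.3
position: [550.3, 377.2, 394.4]
ee_rot: [0.712, -0.702, -0.0, 0.004]
contact_force: [-0.3, 0.5, -1.2]
gripper_width: 0.4
grasp_force: 0.0
```

move_arm(fingers=[0,0,0,0], travel=[[15,0,0],[30,0,0],[45,0,0],[60,0,0]], dr=[[0,0,0],[0,0,0],[0,0,0],[0,0,0]])

```text
clock: 15.7
position: [552.3, 316.0, 401.3]
ee_rot: [0.712, -0.702, 0.0, -0.002]
contact_force: [-0.4, -0.2, -0.1]
gripper_width: 0.1
grasp_force: 0.0
```

move_arm(fingers=[0,0,0,0,0,0,0,0,0,0], travel=[[8,0,0],[16,0,0],[24,0,0],[32,0,0],[40,0,0],[48,0,0],[56,0,0],[64,0,0],[72,0,0],[80,0,0]], dr=[[0,0,0],[0,0,0],[0,0,0],[0,0,0],[0,0,0],[0,0,0],[0,0,0],[0,0,0],[0,0,0],[0,0,0]])

```text
clock: 16.7
position: [553.4, 237.4, 399.7]
ee_rot: [0.712, -0.702, 0.0, -0.001]
contact_force: [0.6, 2.2, 2.2]
gripper_width: 0.4
grasp_force: 1.4
```

move_arm(fingers=[0,0,0,0,0,0,0,0,0,0], travel=[[8,0,0],[16,0,0],[24,0,0],[32,0,0],[40,0,0],[48,0,0],[56,0,0],[64,0,0],[72,0,0],[80,0,0]], dr=[[0,0,0],[0,0,0],[0,0,0],[0,0,0],[0,0,0],[0,0,0],[0,0,0],[0,0,0],[0,0,0],[0,0,0]])

```text
clock: 17.7
position: [554.4, 157.0, 399.3]
ee_rot: [0.712, -0.702, 0.0, 0.0]
contact_force: [0.3, 0.5, 0.8]
gripper_width: 0.0
grasp_force: 0.0
```

move_arm(fingers=[0,0,0,0,0,0,0,0,0,0], travel=[[9,0,4],[18,0,8],[27,0,14],[36,0,20],[43,0,27],[49,0,34],[54,0,41],[59,0,48],[64,0,55],[68,0,62]], dr=[[0,0,0],[0,0,0],[0,0,0],[0,0,0],[0,0,0],[0,0,0],[0,0,0],[0,0,0],[0,0,0],[0,0,0]])

```text
clock: 18.7
position: [555.2, 89.7, 336.1]
ee_rot: [0.712, -0.702, -0.0, 0.0]
contact_force: [1.3, 0.2, -0.5]
gripper_width: 0.1
grasp_force: 0.0
```

move_arm(fingers=[0,0,0,0,0,0,0,0,0,0], travel=[[0,0,5],[0,0,11],[0,0,17],[0,0,23],[0,0,29],[0,0,35],[0,0,41],[0,0,46],[0,0,51],[0,0,54]], dr=[[0,0,0],[0,0,0],[0,0,0],[0,0,0],[0,0,0],[0,0,0],[0,0,0],[0,0,0],[0,0,0],[0,0,0]])

```text
clock: 19.7
position: [555.3, 89.8, 282.6]
ee_rot: [0.712, -0.702, -0.0, 0.0]
contact_force: [0.2, -0.6, -0.2]
gripper_width: 0.1
grasp_force: 0.0
```

move_arm(fingers=[0,0,0,0,0,0,0], travel=[[0,0,2],[0,0,4],[0,0,6],[0,0,7],[0,0,8],[0,0,8],[0,0,8]], dr=[[0,0,0],[0,0,0],[0,0,0],[0,0,0],[0,0,0],[0,0,0],[0,0,0]])

```text
clock: 20.4
position: [555.3, 89.9, 276.5]
ee_rot: [0.712, -0.702, 0.0, -0.0]
contact_force: [-1.8, 1.0, 6.8]
gripper_width: -0.2
grasp_force: 3.1
```

move_arm(fingers=[0,0,0,0,0,0,0,0,0,0], travel=[[0,0,2],[0,0,3],[0,0,3],[0,0,-20],[0,0,-60],[0,0,-100],[0,0,-145],[40,0,-190],[80,0,-200],[80,0,-200]], dr=[[0,0,0],[0,0,0],[0,0,0],[0,0,0],[0,0,0],[0,0,0],[0,0,0],[0,0,0],[0,0,0],[0,0,0]])

```text
clock: 21.4
position: [556.2, 6.3, 479.5]
ee_rot: [0.711, -0.704, 0.002, -0.003]
contact_force: [0.2, 0.4, 0.2]
gripper_width: 0.3
grasp_force: 0.0
```

move_arm(fingers=[0,0,0,0,0], travel=[[0,0,0],[0,0,0],[0,0,0],[0,0,0],[0,0,0]], dr=[[0,0,0],[0,0,0],[0,0,0],[0,0,0],[0,0,0]])

```text
clock: 21.9
position: [556.6, 10.6, 474.6]
ee_rot: [0.712, -0.702, -0.0, 0.0]
contact_force: [0.3, 0.2, -0.0]
gripper_width: 0.1
grasp_force: 0.0
```

```bash
python3 - <<'E'
from h import *
grab('scene','scene8.png')
E
```

```text
(no output)
```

View pics/scene8.png

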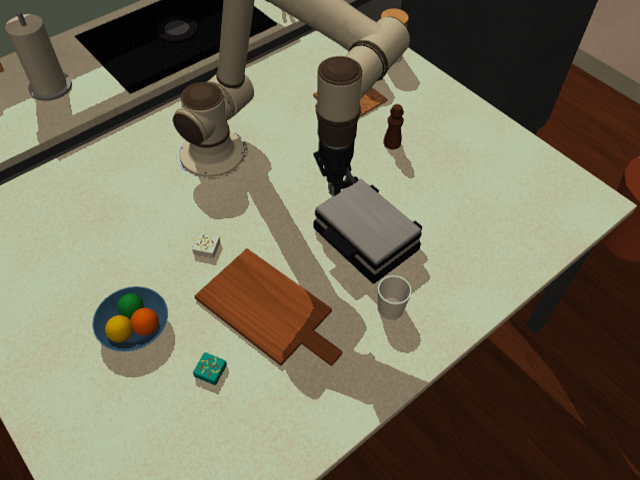

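The lid at (368,220) is level and shut. The mill, cup and bowl are where they were, and the robot is clear.

```bash
python3 -c "
from bench import arm
print(arm.job_done())"
```

```text
the job is handed in; nothing more can be done
None
```

I put the round and square cakes in their matching hollows, closed the lid fully and handed the job in at about 22 s of robot time; no verdict came back, but the last pictures showed both cakes flat, the lid level, and the mill, cup and bowl untouched.

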